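# Fit the red head to the vortex mixer

### The arm

A 7-joint arm with a two-finger parallel gripper is mounted at the origin on the work surface. World frame = base frame: x ahead of the robot, y to its left, z up, the work surface at z = 0. Lengths are in m, angles in rad, forces in N, time in s.
With the tool pointing down it reaches from about 0.4 to 0.9 m from the base axis. Payload 5.6 kg.
Tool frame: the origin (TCP) lies at the very end of the fingers, on their centre line; the grasp point (between the pads) lies 19 mm behind it (manip.grasp_offset is the z of the grasp point in the tool frame, in m); z points along the fingers, y is the line along which they close (so a half turn about z gives the same grasp; the last joint's range is limited). The gripper opens to 92 mm and grips with 3 to 60 N. Pads are 20 mm wide; open, the fingers measure 128 mm over their backs; the gripper's body (75 mm by 189 mm) begins 69 mm behind the grasp point.
Start: joints at [-1.281, 0.468, -0.012, 1.603, 0.006, 1.071, -0.056], TCP at [0.212, 0.614, 0.215] pointing down, gripper open.
Joint ranges: [-2.53, 2.53], [-0.31, 2.02], [-1.57, 1.55], [0.28, 2.44], [-1.29, 4.43], [0.15, 1.84], [-2.92, 2.92]. Speed limits (rad/s): [2.57, 2.57, 3.14, 3.14, 3.14, 3.14, 3.14].

### API

Orientations are given as [roll, pitch, yaw] about the fixed x, y, z axes, in that order (R = Rz(yaw) Ry(pitch) Rx(roll)).
In Python, from cell import manip gives the robot as it stands.
- The arm moves only by the tool apply_moves, never from a script. Its argument "moves" is a list that holds one entry, the list of rows, each a list of 5 numbers: the finger opening in m, from 0 to 0.0919, then the shift along the world's x, y, z in m, then the turn about the world's z in degrees. A call has 1 to 20 rows; each row shifts and turns the commanded pose from where the row before left it; what a row does not reach is not made up. A row lasts 1/12 s, in which the tool goes at most 41.7 mm and 7.16 degrees, less where a joint would pass 70% of its speed; a pose out of reach is approached as far as the arm can. A call is refused whole if a number of a shift passes 0.0417 or a number of a turn 7.16, either way. A call with a gripper value outside its range is refused whole. The fingers move at their own pace and stop on an object; "squeeze" is the grip in N (left out, the last holds). Time passes only in rows, so rows that do not move let the fingers close. It gives the time, the measured TCP pose, the force, the opening and the grip force at its end, in the units of the state.
- manip.sense(): the state, without advancing time (a new reading comes with each control period).
- manip.capture(name): name is "scene" or "side" or "wrist"; returns (picture, depth): 384x512x3 uint8, blue, green, red; 384x512 float32, m along the optical axis (not along the pixel's ray), 0 where there is no reading.
- manip.camera_model(name): a dict with "K" (3x3 intrinsics, pixels), "world_from_camera" (4x4, takes a point from camera to world coordinates). Camera axes: x right, y down, z forward; pixel columns grow to the right and rows downward; lengths in m; the calibration is good to about 2 mm. A picture is of the moment at which its call begins: read the wrist's pose just before it. camera_model takes no time and is no camera call; for the wrist camera it gives the pose at the moment of the call.
- manip.close_job(): hands the job in; it is judged then, once.
The state is a dict: "time": time; "q": joint angles; "joint_velocities": joint speeds; "tau": joint torques, N m; "tcp_pos": TCP position; "ee_rot": TCP orientation; "wrist_force": force on the tool from outside, world axes, zero at the start; "moment": the same for the moment, N m; "width": finger opening in m; "gripper_force": force on a finger pad.
Only numpy, scipy, OpenCV 4.12 (cv2) and the standard library are available. Lean on these libraries where they do the work, as an engineer would, in place of code of your own. Each camera call takes 0.05 s, during which the arm holds its last target. There are 200 camera calls.

### The job

Take the red round head out of the parking rack, stand its tapered shank in the socket on top of the vortex mixer without dropping it in, and press or tap it down until it is fully home, its black flange down on the socket's steel rim, so that the taper grips. Leave the blue and the white heads where they are in the rack, and let go of the red one at the end.

Things in the scene. Friction and masses are not known exactly. Their poses are not given: they have to be found in the camera images.
- red_head: Head to fit, about 150 g: red cylinder 40 mm across (grip it here, across x) on a black flange 48 mm across, on a tapered shank 28 mm across at the flange, 10 mm at the tip. Origin: shank tip, z up the axis: flange z = 45 to 50 mm, red part 50 to 85. Starts in a hole of the rack, flange on its top, tip 10 mm above the bench; y then runs along the row of heads, x across it, free for fingers.
- socket_mouth (a point): Centre of the socket's mouth: a 32 mm hole in the flat steel top (rim) of a round turret 68 mm across, 115 mm above the bench, on the fixed white mixer; z up. Inside, sprung black jaws form a taper. A shank set in it stops with the flange about 10 mm above the rim; a push rising from 6 to 15 N or so drives it home, flange on rim: its tip is then 45 mm below this point, the head's top 40 mm above.
- blue_head: Bystander: like the red head, with a blue square block 44 x 44 mm, 35 mm tall. Origin and axes as the red one's, top at z = 85 mm. The three heads stand in any order in a fixed grey rack, 80 x 300 mm and 55 mm tall, in a row of three 32 mm holes 100 mm apart.
- white_head: Bystander in the same rack: like the red head, with a white flat disc 72 mm across and 10 mm thick. Origin and axes as the red one's, top at z = 72 mm.
Mind the look-alikes: they are no part of the job. Of the things that look like the red_head, the largest one is meant.

How it is judged:
On the way:
1. the red head is lifted clear out of the rack (height (world z) of red_head above 0.08 m), for 0.1 s.
At the end, for the whole second after the job is handed in: The red head's shank is in the mixer's socket, on its axis within 8 mm, upright within about 8 degrees, pressed home with the flange no more than 4 mm above the rim, at rest and released (horizontal distance between red_head and socket_mouth below 0.008 m and z of red_head in the frame of socket_mouth below -0.041 m and angle between red_head's own z axis and vertical below 0.15 rad and linear speed of red_head below 0.02 m/s); the robot touches nothing.
It fails at once if the red head is dropped or thrown: it moves faster than 0.75 m/s while no finger touches it (linear speed of red_head above 0.75 m/s and contact force between the fingers and red_head below 0.05 N).
It fails at once if the blue or the white head is moved more than 20 mm from where it started (distance of any of blue_head, white_head from where it was at the start of the episode above 0.02 m).
It also fails if it takes over 58 s, if anything falls off the work surface, if the arm or the gripper's body presses on something with over 40 N, if the wrist force passes 120 N, or if a joint passes its speed limit or range.

## Working session

There is one attempt and no reset: what is moved stays moved. The work goes in short steps, Python scripts to look and compute and a tool call to move; the robot and the scene stay as the last step left them, time stands still between calls to the robot, and variables do not carry over. Pictures are saved under pics/ and viewed, at most 10 in all, crops included, and the job is handed in when it is done.

Besides the shell and the picture viewer there is one more tool, called as a command line: name --argument value ..., lists and objects as JSON in quotes. apply_moves: Moves the arm, as the interface text tells. Its arguments: {"type":"object","properties":{"moves":{"type":"array","items":{"type":"array","items":{"type":"array","items":{"type":"number"}}}},"squeeze":{"type":"number"}},"required":["moves"]}

```bash
mkdir -p pics; cat > h.py <<'E'
from cell import manip
import numpy as np, cv2
def snap(n,f):
    m=manip.camera_model(n); im,d=manip.capture(n); im=np.array(im); cv2.imwrite(f'pics/{f}.png',im); np.savez(f'pics/{f}.npz',d=d,K=m['K'],T=m['world_from_camera'],im=im)
def cloud(f):
    z=np.load(f'pics/{f}.npz'); d=z['d']; K=z['K']; T=z['T']
    v,u=np.mgrid[:d.shape[0],:d.shape[1]]
    P=np.stack([(u-K[0,2])/K[0,0]*d,(v-K[1,2])/K[1,1]*d,d],-1)@T[:3,:3].T+T[:3,3]
    P[d==0]=np.nan
    return P,z['im']
E
python3 - <<'E'
from h import *
snap('scene','s0');snap('side','d0')
a=cv2.imread('pics/s0.png');b=cv2.imread('pics/d0.png')
cv2.imwrite('pics/both.png',cv2.resize(np.vstack([a,b]),(800,1200))[:, :] if 0 else np.vstack([a,b])[:, :])
print(manip.sense())
E
```

```text
{'time': 0.1, 'q': array([-1.28100797,  0.46827084, -0.01165263,  1.60349585,  0.00601673,
        1.07137927, -0.05628987]), 'joint_velocities': array([ 0.00185419, -0.00081561, -0.00087731, -0.00112717,  0.00031129,
        0.00193233,  0.00074288]), 'tau': array([ 7.27055940e-04, -5.21645200e+01, -1.26016274e-02, -2.44365317e+01,
       -5.68514143e-02,  1.40237054e-02,  4.12741508e-05]), 'tcp_pos': array([0.21221636, 0.61385167, 0.21376224]), 'ee_rot': array([-3.14007769e+00,  1.03615828e-04,  2.80880235e+00]), 'wrist_force': array([0.65074447, 0.13346991, 0.67682324]), 'moment': array([-0.01588456,  0.03719071,  0.00183847]), 'gripper_force': 0.0, 'width': 0.0919755939284209}
```

View pics/s0.png

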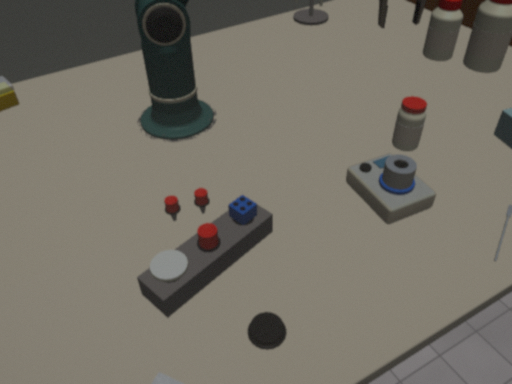

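View pics/d0.png

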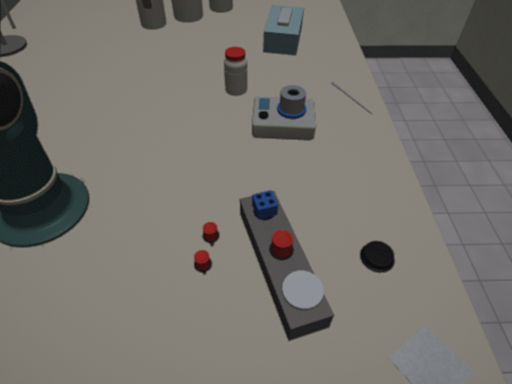

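Scene picture: there are three red candidates, at (208,236) in the rack and two small loose ones at (172,204) and (201,196). The one in the rack's middle hole fits, as it is the largest and stands in a hole. The white disc is at (169,265), the blue block at (243,209) and the mixer turret at (399,172). I'll confirm in a crop and measure.

```bash
python3 - <<'E'
from h import *
a=cv2.imread('pics/s0.png')[180:310,130:290];b=cv2.imread('pics/d0.png')[180:310,190:350]
cv2.imwrite('pics/crop.png',cv2.resize(np.hstack([a,b]),None,fx=2.5,fy=2.5,interpolation=cv2.INTER_CUBIC))
for f in('s0','d0'):
    P,im=cloud(f); im=im.astype(int); B,G,R=im[...,0],im[...,1],im[...,2]
    red=(R>90)&(R>2.2*G)&(R>2.2*B)
    n,l,st,c=cv2.connectedComponentsWithStats(red.astype(np.uint8))
    for i in range(1,n):
        if st[i,4]>30:
            q=P[l==i]; t=q[q[:,2]>np.nanmax(q[:,2])-.006]; print(f,'red',c[i].round(),st[i,4],'top',cv2.minEnclosingCircle(t[:,:2].astype(np.float32)),np.nanmedian(t,0).round(4),len(t))
    X,Y,Z=P[...,0],P[...,1],P[...,2]
    u,v=((399,172) if f=='s0' else (292,95))
    vv,uu=np.mgrid[:384,:512]; near=(abs(uu-u)<35)&(abs(vv-v)<35)
    m=near&(abs(Z-.115)<.006); q=P[m]; print(f,'rim',cv2.minEnclosingCircle(q[:,:2].astype(np.float32)),np.median(q,0).round(4),len(q))
    u,v=((208,236) if f=='s0' else (282,255)); near=(abs(uu-u)<75)&(abs(vv-v)<85)
    q=P[near&(abs(Z-.055)<.004)&(abs(R-B)<25)]; r=cv2.minAreaRect(q[:,:2].astype(np.float32)); print(f,'rack',r)
    bl=(B>1.6*R)&(B>60)&near; q=P[bl&(Z>.088)]; print('blue',cv2.minAreaRect(q[:,:2].astype(np.float32)))
    q=P[near&(abs(Z-.082)<.006)&(R>120)&(abs(R-B)<40)]; print('white',cv2.minEnclosingCircle(q[:,:2].astype(np.float32)))
E
```

```text
s0 red [414. 103.] 233 top ((0.44957104325294495, 0.4685501456260681), 0.029608940705657005) [0.4497 0.4671 0.1314] 229
s0 red [200. 193.] 81 top ((0.40037909150123596, -0.10842674225568771), 0.014065460301935673) [ 0.4006 -0.1099  0.0634] 58
s0 red [171. 200.] 84 top ((0.3868306577205658, -0.174327552318573), 0.01481830608099699) [ 0.3882 -0.1755  0.0634] 66
s0 red [207. 231.] 221 top ((0.5399362444877625, -0.15842165052890778), 0.019222049042582512) [ 0.5397 -0.1591  0.0943] 161
s0 rim ((0.5988109707832336, 0.28630515933036804), 0.03574227914214134) [0.6009 0.2844 0.1158] 486
s0 rack ((0.4889416992664337, -0.17200253903865814), (0.18436062335968018, 0.3017984926700592), 16.472824096679688)
blue ((0.5121381878852844, -0.06408333778381348), (0.04154647886753082, 0.04127245768904686), 15.811023712158203)
white ((0.5658526420593262, -0.25454181432724), 0.0364704504609108)
d0 red [235.  52.] 159 top ((0.4483603537082672, 0.4662659168243408), 0.030495064333081245) [0.4475 0.4651 0.1283] 158
d0 red [210. 228.] 125 top ((0.39763692021369934, -0.11139831691980362), 0.01444210298359394) [ 0.3972 -0.1108  0.0612] 122
d0 red [282. 238.] 290 top ((0.5376777052879333, -0.16135671734809875), 0.019715899601578712) [ 0.5376 -0.1603  0.0926] 253
d0 red [201. 257.] 147 top ((0.3859211206436157, -0.17852778732776642), 0.014595967717468739) [ 0.3852 -0.178   0.0613] 124
d0 rim ((0.5978463292121887, 0.2825028896331787), 0.03598114848136902) [0.6002 0.2773 0.1134] 280
d0 rack ((0.5058186054229736, -0.1710880845785141), (0.14844265580177307, 0.3001794219017029), 16.428232192993164)
blue ((0.5094391107559204, -0.06643407046794891), (0.04334968328475952, 0.043450821191072464), 16.02802848815918)
white ((0.5665659308433533, -0.25683295726776123), 0.03556875139474869)
```

View pics/crop.png

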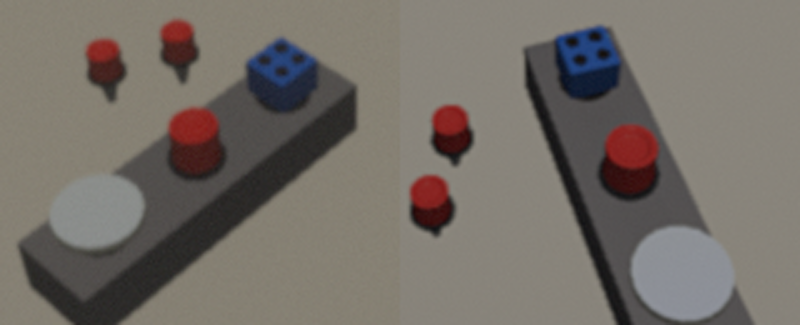

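The crop confirms it: the red head in the middle hole, (208,236) in the scene picture, is clearly larger than the two loose miniatures. I'll go above it and check with the wrist camera.

apply_moves --moves '[[[0.0919,0.0155,-0.037,0.002,-2.7],[0.0919,0.0155,-0.037,0.002,-2.7],[0.0919,0.0155,-0.037,0.002,-2.7],[0.0919,0.0155,-0.037,0.002,-2.7],[0.0919,0.0155,-0.037,0.002,-2.7],[0.0919,0.0155,-0.037,0,-2.7],[0.0919,0.0155,-0.037,0,-2.7],[0.0919,0.0155,-0.037,0,-2.7],[0.0919,0.0155,-0.037,0,-2.7],[0.0919,0.0155,-0.037,0,-2.7],[0.0919,0.0155,-0.037,0,-2.7],[0.0919,0.0155,-0.037,0,-2.7],[0.0919,0.0155,-0.037,0,-2.7],[0.0919,0.0155,-0.037,0,-2.7],[0.0919,0.0155,-0.037,0,-2.7],[0.0919,0.0155,-0.037,0,-2.7],[0.0919,0.0155,-0.037,0,-2.7],[0.0919,0.0155,-0.037,0,-2.7],[0.0919,0.0155,-0.037,0,-2.7],[0.0919,0.0155,-0.037,0,-2.7]]]'

```text
time: 1.77
tcp_pos: [0.5226, -0.1274, 0.2245]
ee_rot: [-3.142, -0.0, 1.864]
wrist_force: [0.3, 0.9, -0.3]
width: 0.0922
gripper_force: 0.0
```

apply_moves --moves '[[[0.0919,0.008,-0.017,0,-0.5],[0.0919,0.008,-0.017,0,0],[0.0919,0,0,0,0]]]'

```text
time: 2.02
tcp_pos: [0.5387, -0.1638, 0.2243]
ee_rot: [-3.141, 0.003, 1.853]
wrist_force: [0.7, -0.5, -0.4]
width: 0.0916
gripper_force: 0.0
```

```bash
python3 - <<'E'
from h import *
print({k:manip.sense()[k] for k in('tcp_pos','ee_rot')})
snap('wrist','w1')
P,im=cloud('w1'); im=im.astype(int); B,G,R=im[...,0],im[...,1],im[...,2]
red=(R>70)&(R>2.2*G)&(R>2.2*B)
n,l,st,c=cv2.connectedComponentsWithStats(red.astype(np.uint8))
for i in range(1,n):
    if st[i,4]>200:
        q=P[l==i]; t=q[abs(q[:,2]-.095)<.004]; print(c[i],st[i],len(t)); 
        if len(t)>9: print(cv2.minEnclosingCircle(t[:,:2].astype(np.float32)),np.nanmedian(t,0))
E
```

```text
{'tcp_pos': array([ 0.53872426, -0.16381342,  0.2243254 ]), 'ee_rot': array([-3.14075708e+00,  2.72832135e-03,  1.85254034e+00])}
[149.24177632 104.61184211] [135  92  30  26 608] 0
[130.40571429 156.08761905] [117 144  29  25 525] 0
[250.78897137 182.60869565] [234 166  34  35 943] 783
((0.5362718105316162, -0.15888407826423645), 0.019575998187065125) [ 0.53597636 -0.15857901  0.09348277]
```

View pics/w1.png

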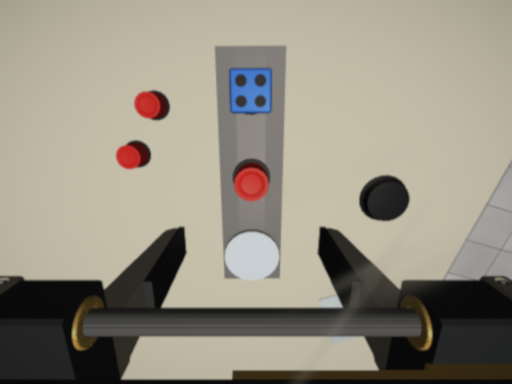

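The wrist view shows the rack straight, with the red head at (251,183) between the fingers' line, blue at (250,90) and white at (252,256). It puts the head at about (0.537, -0.159). I'll go down and grip.

apply_moves --moves '[[[0.0919,-0.001,0.004,-0.02,0],[0.0919,0,0,-0.035,0],[0.0919,0,0,-0.035,0],[0.0919,0,0,-0.03,0],[0.0919,0,0,-0.02,0],[0.0919,0,0,-0.012,0],[0.0919,0,0,-0.006,0],[0.0919,0,0,0,0],[0.0919,0,0,0,0]]]' --squeeze 30

```text
time: 2.82
tcp_pos: [0.538, -0.1554, 0.0675]
ee_rot: [3.14, 0.0, 1.858]
wrist_force: [0.2, -0.0, 0.2]
width: 0.0921
gripper_force: 0.0
```

apply_moves --moves '[[[0.036,0,0,0,0],[0.036,0,0,0,0],[0.03,0,0,0,0],[0.03,0,0,0,0],[0.03,0,0,0,0],[0.03,0,0,0,0],[0.03,0,0,0,0],[0.03,0,0,0,0],[0.03,0,0,0,0],[0.03,0,0,0,0]]]'

```text
time: 3.65
tcp_pos: [0.5372, -0.1557, 0.0666]
ee_rot: [-3.141, -0.0, 1.857]
wrist_force: [-1.1, 0.3, 0.2]
width: 0.0394
gripper_force: 30.0
```

apply_moves --moves '[[[0.03,0,0,0.006,0],[0.03,0,0,0.015,0],[0.03,0,0,0.03,0],[0.03,0,0,0.03,0],[0.03,0,0,0.03,0],[0.03,0,0,0.03,0],[0.03,0,0,0.02,0],[0.03,0,0,0.01,0],[0.03,0,0,0,0]]]'

```text
time: 4.4
tcp_pos: [0.5386, -0.1559, 0.2398]
ee_rot: [3.137, 0.001, 1.858]
wrist_force: [0.2, 0.1, -0.5]
width: 0.0395
gripper_force: 30.0
```

apply_moves --moves '[[[0.03,0.002,0.012,0,0],[0.03,0.004,0.022,0,0],[0.03,0.005,0.033,0,0],[0.03,0.005,0.035,0,0],[0.03,0.005,0.035,0,0],[0.03,0.005,0.035,0,0],[0.03,0.005,0.035,0,0],[0.03,0.005,0.035,0,0],[0.03,0.005,0.035,0,0],[0.03,0.005,0.035,0,0],[0.03,0.005,0.035,0,0],[0.03,0.005,0.035,0,0],[0.03,0.004,0.03,0,0],[0.03,0.002,0.02,0,0],[0.03,0,0.009,0,0],[0.03,0,0,0,0],[0.03,0,0,0,0]]]'

```text
time: 5.82
tcp_pos: [0.5986, 0.2844, 0.2359]
ee_rot: [-3.139, 0.002, 1.857]
wrist_force: [-0.6, -1.0, -0.4]
width: 0.0397
gripper_force: 30.0
```

```bash
python3 - <<'E'
from h import *
s=manip.sense();print(s['tcp_pos'],s['ee_rot'],s['width'],s['wrist_force'])
snap('wrist','w2');snap('scene','s2');snap('side','d2')
a=cv2.imread('pics/s2.png')[90:240,320:480];b=cv2.imread('pics/d2.png')[10:160,215:375]
cv2.imwrite('pics/crop2.png',cv2.resize(np.hstack([a,b]),None,fx=2.5,fy=2.5,interpolation=cv2.INTER_CUBIC))
E
```

```text
[0.59855998 0.28435698 0.23594506] [-3.13875312e+00  1.61367120e-03  1.85734152e+00] 0.03969477164839234 [-0.61939229 -0.99847832 -0.4341584 ]
```

View pics/crop2.png

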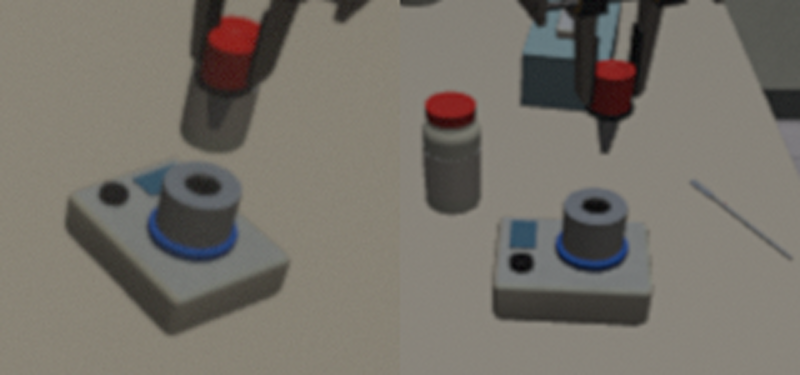

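View pics/w2.png

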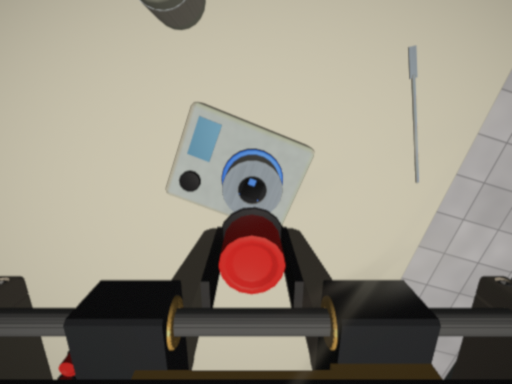

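The crops show the head held upright above and near the turret (left view tip at crop (215,125), mouth at (203,185)). The wrist view shows the head's top at (252,264) and the mouth at (252,190), still partly hidden. I'll measure the head-to-rim offset in all three views.

```bash
python3 - <<'E'
from h import *
from scipy.optimize import least_squares
def cfit(q):
    r=least_squares(lambda p:np.hypot(q[:,0]-p[0],q[:,1]-p[1])-p[2],[*q.mean(0)[:2],.03],loss='soft_l1',f_scale=.001);return r.x.round(4)
for f in('w2','w1','s2','d2','s0','d0'):
    P,im=cloud(f); imi=im.astype(int); B,G,R=imi[...,0],imi[...,1],imi[...,2]; X,Y,Z=P[...,0],P[...,1],P[...,2]
    if f[1]=='2':
        m=(R>60)&(R>2*G)&(R>2*B)&(np.hypot(X-.599,Y-.284)<.05)
        if m.sum():
            zt=np.nanpercentile(Z[m],95); q=P[m&(Z>zt-.005)]; print(f,'red top',np.median(q,0).round(4),cv2.minEnclosingCircle(q[:,:2].astype(np.float32)),len(q))
    # rim: outer boundary of points at rim height
    m=(np.hypot(X-.599,Y-.284)<.06)&(abs(Z-.115)<.005)&(abs(R-B)<40)
    if m.sum()>50:
        m8=m.astype(np.uint8); k=cv2.findContours(m8,cv2.RETR_EXTERNAL,cv2.CHAIN_APPROX_NONE)[0]; k=max(k,key=len)[:,0]
        q=P[k[:,1],k[:,0]]; print(f,'rim',cfit(q),np.median(P[m],0).round(4))
    # ellipse of blue? hole: dark pixels
E
```

```text
w2 red top [0.5995 0.2812 0.2626] ((0.5994533896446228, 0.2804598808288574), 0.020517541095614433) 3165
w2 rim [0.5975 0.2872 0.0322] [0.5936 0.2922 0.1147]
s2 red top [0.5997 0.2798 0.2648] ((0.6003153324127197, 0.2834877073764801), 0.024207450449466705) 194
s2 rim [0.5994 0.2862 0.033 ] [0.6009 0.2837 0.1157]
d2 red top [0.6027 0.278  0.2628] ((0.6012563705444336, 0.2779306471347809), 0.022830260917544365) 116
d2 rim [0.5997 0.2821 0.0322] [0.5994 0.2793 0.1135]
s0 rim [0.5992 0.2863 0.0329] [0.6018 0.284  0.116 ]
d0 rim [0.6    0.282  0.0322] [0.5998 0.2798 0.1135]
```

apply_moves --moves '[[[0.03,-0.001,0.0045,-0.01,0],[0.03,0,0,-0.015,0],[0.03,0,0,-0.015,0],[0.03,0,0,-0.015,0],[0.03,0,0,-0.01,0],[0.03,0,0,-0.01,0],[0.03,0,0,-0.006,0],[0.03,0,0,0,0],[0.03,0,0,0,0]]]' --squeeze 45

```text
time: 6.72
tcp_pos: [0.5986, 0.2897, 0.1567]
ee_rot: [3.141, 0.0, 1.857]
wrist_force: [0.5, -0.4, -1.8]
width: 0.0389
gripper_force: 45.0
```

```bash
python3 - <<'E'
from h import *
snap('scene','s3');snap('side','d3')
a=cv2.imread('pics/s3.png')[130:230,340:450];b=cv2.imread('pics/d3.png')[50:150,235:345]
cv2.imwrite('pics/crop3.png',cv2.resize(np.hstack([a,b]),None,fx=3.6,fy=3.6,interpolation=cv2.INTER_CUBIC))
E
```

```text
(no output)
```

View pics/crop3.png

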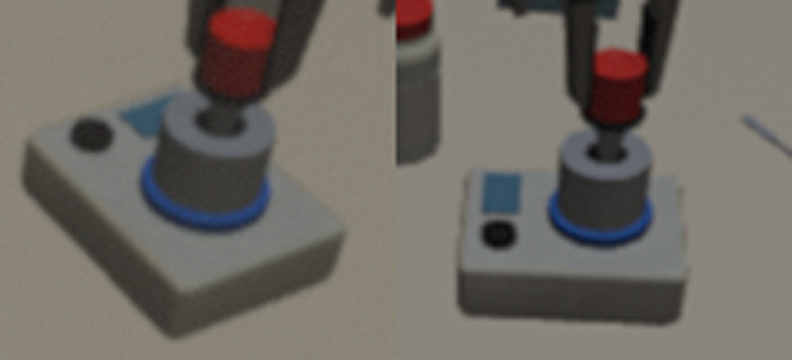

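The tip is in the mouth in both views (shank at crop (222,108) and (608,140)) and looks centred. I'll lower it to the stop.

apply_moves --moves '[[[0.03,0,0,-0.005,0],[0.03,0,0,-0.005,0],[0.03,0,0,-0.004,0],[0.03,0,0,-0.003,0],[0.03,0,0,-0.002,0],[0.03,0,0,-0.001,0],[0.03,0,0,0,0]]]'

```text
time: 7.4
tcp_pos: [0.5977, 0.2893, 0.1364]
ee_rot: [-3.14, 0.0, 1.857]
wrist_force: [-3.7, -1.9, 1.4]
width: 0.0392
gripper_force: 45.0
```

apply_moves --moves '[[[0.03,-0.001,-0.0005,-0.001,0],[0.03,0,0,-0.001,0],[0.03,0,0,-0.001,0],[0.03,0,0,-0.001,0],[0.03,0,0,0,0]]]'

```text
time: 7.82
tcp_pos: [0.5977, 0.2896, 0.1336]
ee_rot: [3.14, -0.001, 1.858]
wrist_force: [-3.8, -1.5, 7.2]
width: 0.0391
gripper_force: 45.0
```

apply_moves --moves '[[[0.03,-0.001,-0.0005,-0.001,0],[0.03,0,0,-0.001,0],[0.03,0,0,-0.001,0],[0.03,0,0,-0.001,0],[0.03,0,0,0,0]]]'

```text
time: 8.23
tcp_pos: [0.598, 0.2896, 0.1311]
ee_rot: [3.137, -0.001, 1.858]
wrist_force: [-3.4, -0.8, 11.1]
width: 0.0387
gripper_force: 45.0
```

apply_moves --moves '[[[0.03,-0.0005,-0.0005,-0.001,0],[0.03,0,0,-0.001,0],[0.03,0,0,-0.001,0],[0.03,0,0,0,0]]]'

```text
time: 8.57
tcp_pos: [0.5981, 0.2895, 0.1288]
ee_rot: [3.136, -0.002, 1.858]
wrist_force: [-2.9, -0.4, 13.5]
width: 0.0391
gripper_force: 45.0
```

apply_moves --moves '[[[0.03,0,0,-0.001,0],[0.03,0,0,-0.001,0],[0.03,0,0,-0.001,0],[0.03,0,0,0,0]]]'

```text
time: 8.9
tcp_pos: [0.5983, 0.2896, 0.1266]
ee_rot: [3.135, -0.002, 1.858]
wrist_force: [-3.8, -1.9, 18.3]
width: 0.0391
gripper_force: 45.0
```

apply_moves --moves '[[[0.03,0,0,-0.001,0],[0.03,0,0,-0.001,0],[0.03,0,0,0,0]]]'

```text
time: 9.15
tcp_pos: [0.5984, 0.2896, 0.1265]
ee_rot: [3.135, -0.003, 1.858]
wrist_force: [-7.6, -3.6, 28.4]
width: 0.0392
gripper_force: 45.0
```

The force jumped with no further travel, at the expected z of about 0.126, so the head is home. I'll ease off, open and go straight up.

apply_moves --moves '[[[0.03,0.001,0,0.002,0],[0.03,0.001,0,0.0015,0],[0.06,0,0,0,0],[0.0919,0,0,0,0],[0.0919,0,0,0,0],[0.0919,0,0,0,0],[0.0919,0,0,0,0],[0.0919,0,0,0,0]]]'

```text
time: 9.82
tcp_pos: [0.598, 0.2882, 0.1238]
ee_rot: [-3.142, 0.0, 1.857]
wrist_force: [-0.1, -0.1, -0.9]
width: 0.0771
gripper_force: 0.0
```

apply_moves --moves '[[[0.0919,0,0,0.005,0],[0.0919,0,0,0.01,0],[0.0919,0,0,0.02,0],[0.0919,0,0,0.03,0],[0.0919,0,0,0.03,0],[0.0919,0,0,0.03,0],[0.0919,0,0,0,0],[0.0919,0,0,0,0]]]'

```text
time: 10.48
tcp_pos: [0.5991, 0.2887, 0.2523]
ee_rot: [3.136, -0.001, 1.857]
wrist_force: [-0.4, 0.2, 0.9]
width: 0.0918
gripper_force: 0.0
```

```bash
python3 - <<'E'
from h import *
s=manip.sense();print(s['tcp_pos'],s['wrist_force'])
for n,f in(('scene','s4'),('side','d4'),('wrist','w4')):
    snap(n,f); P,im=cloud(f); im=im.astype(int); B,G,R=im[...,0],im[...,1],im[...,2]; X,Y,Z=P[...,0],P[...,1],P[...,2]
    m=(R>60)&(R>2*G)&(R>2*B)&(np.hypot(X-.599,Y-.284)<.05); zt=np.nanpercentile(Z[m],90); q=P[m&(abs(Z-zt)<.005)]
    print(f,zt,np.median(q,0).round(4),cv2.minEnclosingCircle(q[:,:2].astype(np.float32)))
a=cv2.imread('pics/s4.png')[130:230,340:450];b=cv2.imread('pics/d4.png')[50:150,235:345]
cv2.imwrite('pics/crop4.png',cv2.resize(np.hstack([a,b]),None,fx=3.6,fy=3.6,interpolation=cv2.INTER_CUBIC))
E
```

```text
[0.59913966 0.28870426 0.25228084] [-0.41062289  0.2317529   0.94123476]
s4 0.1564656730938687 [0.6006 0.2865 0.1546] ((0.6008475422859192, 0.2861682176589966), 0.020960668101906776)
d4 0.15419176549706481 [0.5998 0.2845 0.1521] ((0.5995153188705444, 0.2827882766723633), 0.020838333293795586)
w4 0.15519877403389623 [0.5988 0.2864 0.1533] ((0.5988560914993286, 0.2860400080680847), 0.019781146198511124)
```

View pics/crop4.png

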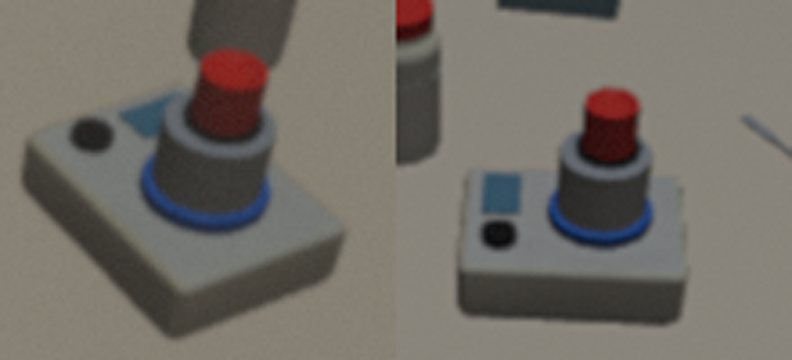

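The head stands upright with its flange on the rim. Its top is at z ≈ 0.154 (0.155 expected), on the socket axis, and the gripper is clear.

```bash
python3 -c "
from cell import manip
print(manip.close_job())"
```

```text
the job is handed in; nothing more can be done
None
```

The red head is pressed home in the mixer's socket, with its flange on the rim, upright and released; the blue and white heads were left in the rack, and the job is handed in at about 10.6 s of the 58 s allowed.

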